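Make up two condiment caddies for supper

TASK

Make up the two table caddies for supper. The big caddy goes with the steaks: stand the pepper mill and the mustard jar in its two wide end compartments and the brown sauce bottle with the black cap in the narrower middle one. The small caddy goes with the fish and chips: stand the red-capped vinegar bottle and the salt shaker in it, one to a compartment; set everything down gently and upright, leave the caddies where they are, and do not disturb the other jars.

Things in the scene. Friction and masses are not known exactly. Their poses are not given: they have to be found in the camera images.
- wide_caddy: Larger of two low open wooden caddies, loose, 0.75 kg, 90 x 242 x 44 mm (y is its length). Three compartments along y, at x = 0, 78 mm deep in x: 78 mm wide at y = +76 and -76 mm, 64 mm wide at y = 0. Outer walls 6 mm thick, 44 mm high; partitions 5 mm thick, 42 mm high; compartment floor 8 mm above the underside. Origin: centre of underside, z up; both ends alike.
- small_caddy: Smaller of the two wooden caddies, loose, 0.6 kg, 76 x 137 x 44 mm (y is its length). Two equal compartments along y, 64 mm in x by 60 mm in y, centred at x = 0, y = +32.5 and -32.5 mm. Outer walls 6 mm thick, 44 mm high; partition 5 mm thick, 42 mm high; compartment floor 8 mm above the underside. Origin: centre of underside, z up; both ends alike.
- pepper_mill: Brown turned wooden pepper mill, 160 mm tall, 58 mm across at the foot; its round head, 50 mm across, lies between 116 and 149 mm above the foot, with a small metal nut on top. The head is fixed. Origin: centre of its foot; z up its axis.
- mustard_jar: Squat mustard jar, 62 mm across and 86 mm tall, with a red lid 56 mm across (75 to 86 mm above the foot) and a yellowish filling. Origin: centre of its foot; z up its axis.
- sauce_bottle: Slim bottle of brown sauce with a black cap, 178 mm tall, body 48 mm across, shoulder sloping to a slim neck; cap 25 mm across, 164 to 178 mm above the foot. It stands among the jars on the worktop; a like one far back behind the hob is not meant. Origin: centre of its foot; z up its axis.
- vinegar_bottle: Small vinegar bottle with a red cap, 158 mm tall, body 44 mm across, shoulder sloping to a slim neck; cap 23 mm across, 144 to 158 mm above the foot; shorter than the sauce bottle. It stands among the jars on the worktop; a like one far back behind the hob is not meant. Origin: centre of its foot; z up its axis.
- salt_shaker: Clear salt shaker with a domed grey top, 44 mm across and 90 mm tall; the top, 34 mm across, lies between 66 and 90 mm above the foot. Origin: centre of its foot; z up its axis.
- blue_jar: Dark blue jar with a stopper, 54 mm across, 99 mm tall. Not wanted: it stays where it stands. Origin: centre of its foot; z up its axis.
- sugar_jar: Clear sugar jar with a grey screw lid, 64 mm across, 90 mm tall. Not wanted: it stays where it stands. Origin: centre of its foot; z up its axis.
- spice_jar: Slim straight spice jar with a red lid as wide as the jar and a green label, 45 mm across, 106 mm tall. Not wanted: it stays where it stands. Origin: centre of its foot; z up its axis.
Not all that is in view belongs to the job. Leave any purple look-alike of the pepper_mill alone.

How it is judged:
By the outcome, as a careful person would: the job done as asked, in the order asked, and still so for the second after the job is handed in, with the robot touching nothing.
It also fails if it takes over 134 s, if anything falls off the work surface, if the arm or the gripper's body presses on something with over 40 N, if the wrist force passes 120 N, or if a joint passes its speed limit or range.

ROBOT

A 6-joint arm with a two-finger parallel gripper is mounted at the origin on a cart in front of the work surface, level with it; the furniture and walls round the work are solid. World frame = base frame: x ahead of the robot, y to its left, z up, the work surface at z = 0. Lengths are in mm, angles in rad, forces in N, time in s.
With the tool pointing down it reaches from about 300 to 775 mm from the base axis. Payload 14.6 kg.
Tool frame: the origin (TCP) lies midway between the tips of the shut fingers; the grasp point (between the pads) lies 19 mm behind it; z points along the fingers, y is the line along which they close (so a half turn about z gives the same grasp; the last joint's range is limited). The gripper opens to 94 mm and grips with 3 to 60 N. Pads are 16 mm wide; open, the fingers measure 119 mm over their backs; the gripper's body (75 mm by 177 mm) begins 78 mm behind the grasp point.
Start: joints at [1.217, 0.3, 1.521, -0, 1.321, -0.067], TCP at [155.584, 527.525, 205.446] pointing down, gripper open.
Joint ranges: [-3.03, 3.03], [-0.79, 2.21], [0.23, 2.52], [-1.04, 4.18], [0, 3.07], [-2.55, 2.55]. Speed limits (rad/s): [2.22, 2.22, 2.57, 3.14, 3.14, 3.14].

INTERFACE

Orientations are given as [roll, pitch, yaw] about the fixed x, y, z axes, in that order (R = Rz(yaw) Ry(pitch) Rx(roll)).
In Python, from cell import manip, camera gives the robot as it stands.
- The arm moves only by the tool move_arm, never from a script. Its arguments are lists of equal length, an entry for each row: "dp": the shift along the world's x, y, z in mm, a list of three; "rotation": the turn, a rotation vector about the world's x, y, z in rad, a list of three; "hand": the opening, from 0 (shut) to 1 (fully open). A call has 1 to 10 rows; each row shifts and turns the commanded pose from where the row before left it; what a row does not reach is not made up. A row lasts 1/8 s, in which the tool goes at most 62.5 mm and 10.7 degrees, less where a joint would pass 70% of its speed; a pose out of reach is approached as far as the arm can. A call with a gripper value outside its range is refused whole. The fingers move at their own pace and stop on an object; "newtons" is the grip in N (left out, the last holds). Time passes only in rows, so rows that do not move let the fingers close. It gives the time, the measured TCP pose, the force, the opening and the grip force at its end, in the units of the state.
- manip.read_state(): the state, without advancing time (a new reading comes with each control period).
- camera(name): name is "scene" or "top"; returns a dict with "image" (400x640x3 uint8, red, green, blue), "fx", "fy", "cx", "cy" (pixels), "R" (3x3) and "t" (3): a world point X has camera coordinates R X + t. Camera axes: x right, y down, z forward; pixel columns grow to the right and rows downward; lengths in mm; the calibration is good to about 2 mm. A picture is of the moment at which its call begins. There is no depth.
- manip.sign_off(): hands the job in; it is judged then, once.
The state is a dict: "clock": time; "joints": joint angles; "qd": joint speeds; "effort": joint torques, N m; "eef_pos": TCP position; "eef_rot": TCP orientation; "wrist_force": force on the tool from outside, world axes, zero at the start; "moment": the same for the moment, N m; "finger_gap": finger opening in mm; "finger_force": force on a finger pad.
Only numpy, scipy, OpenCV 4.12 (cv2) and the standard library are available. Lean on these libraries where they do the work, as an engineer would, in place of code of your own. Each camera call takes 0.05 s, during which the arm holds its last target. There are 200 camera calls.

## Working session

There is one attempt and no reset: what is moved stays moved. The work goes in short steps, Python scripts to look and compute and a tool call to move; the robot and the scene stay as the last step left them, time stands still between calls to the robot, and variables do not carry over. Pictures are saved under pics/ and viewed, at most 14 in all, crops included, and the job is handed in when it is done.

Besides the shell and the picture viewer there is one more tool, called after "Call:" as name(argument=value, ...) on one line, values as JSON. move_arm: Moves the arm, as the interface text tells. Its arguments: {"type":"object","properties":{"dp":{"type":"array","items":{"type":"array","items":{"type":"number"}}},"rotation":{"type":"array","items":{"type":"array","items":{"type":"number"}}},"hand":{"type":"array","items":{"type":"number"}},"newtons":{"type":"number"}},"required":["dp","rotation","hand"]}

```bash
ls; mkdir -p pics
python3 - <<'E'
from cell import manip,camera
import cv2,numpy as np
s=manip.read_state();print({k:np.round(v,3).tolist() for k,v in s.items()})
for n in("scene","top"):
    c=camera(n);cv2.imwrite(f"pics/{n}0.png",c["image"][:,:,::-1])
    print(n,c["fx"],c["fy"],c["cx"],c["cy"],np.round(c["R"],4).tolist(),np.round(c["t"],1).tolist(),"centre",np.round(-np.array(c["R"]).T@c["t"]))
E
```

```text
pics
{'clock': 0.0, 'joints': [1.217, 0.3, 1.522, 0.0, 1.321, -0.067], 'qd': [-0.0, -0.001, -0.001, -0.001, -0.001, -0.001], 'effort': [0.002, -53.18, -35.274, 0.071, 0.024, -0.0], 'eef_pos': [155.495, 527.292, 204.882], 'eef_rot': [-3.14, -0.0, 2.855], 'wrist_force': [-0.191, -0.479, -0.788], 'moment': [-0.057, -0.013, 0.009], 'finger_force': 0.0, 'finger_gap': 94.115}
scene 361.7301492975926 361.7301492975926 318.8301555612315 192.33417902879276 [[0.8226, -0.5686, -0.0047], [-0.2763, -0.3926, -0.8772], [0.497, 0.7229, -0.4801]] [-470.0, 187.8, 643.5] centre [ 119. -659.  471.]
top 400.5210700790911 400.5210700790911 321.39287141280005 202.8138743951353 [[0.3579, -0.9338, 0.0047], [-0.9087, -0.3494, -0.2283], [0.2148, 0.0775, -0.9736]] [-197.1, 518.4, 1041.1] centre [ 318.  -84. 1133.]
```

View pics/scene0.png

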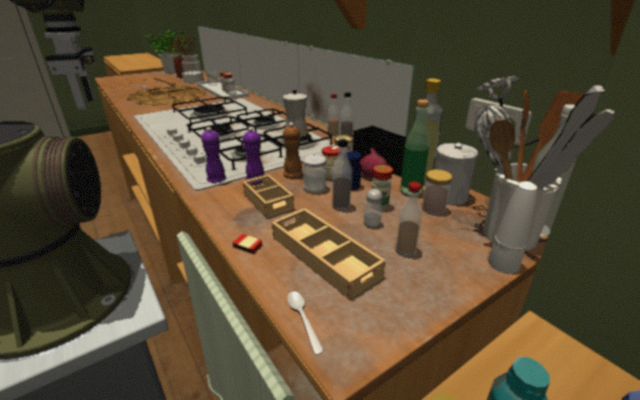

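View pics/top0.png

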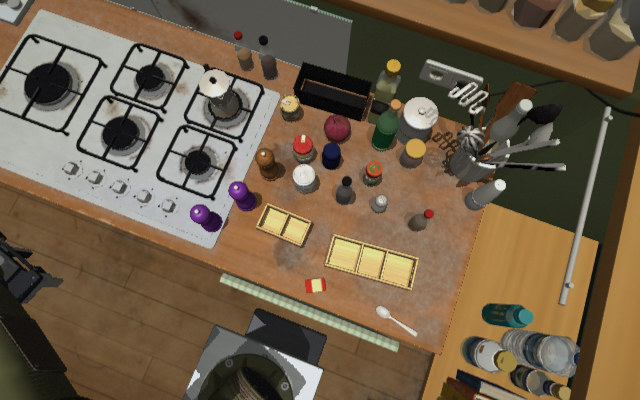

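The scene view shows the caddies at about (268,195) and (327,250), sauce at (342,175), vinegar at (410,220), salt at (373,208) and the mill at (291,150). The top view shows them at (284,225), (372,261), (346,187), (424,217), (379,203) and (266,163), with the mustard at (302,147). I'll enlarge both.

Run:
```python
import cv2
t=cv2.imread("pics/top0.png");s=cv2.imread("pics/scene0.png")
cv2.imwrite("pics/tc.png",cv2.resize(t[125:295,230:450],None,fx=3.6,fy=3.5,interpolation=cv2.INTER_CUBIC))
cv2.imwrite("pics/sc.png",cv2.resize(s[110:300,230:460],None,fx=3.4,fy=3.1,interpolation=cv2.INTER_CUBIC))
```

```text
(no output)
```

View pics/tc.png

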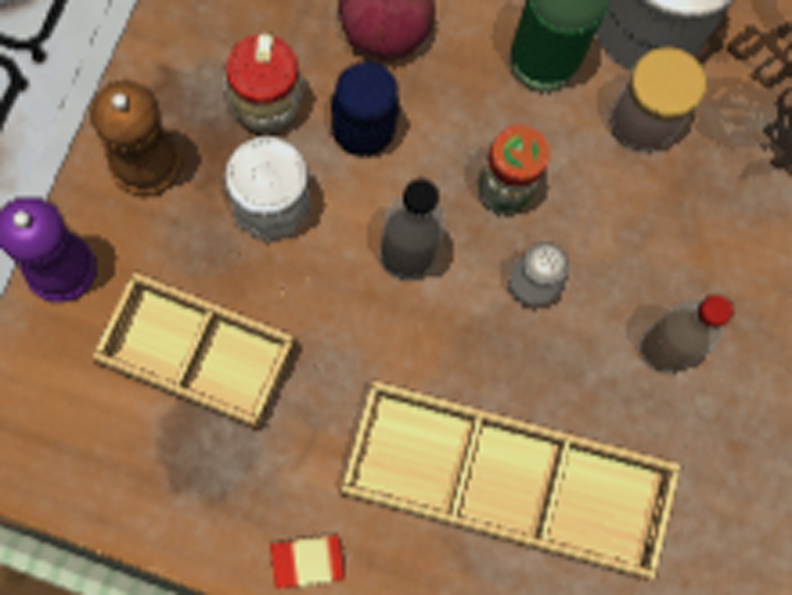

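View pics/sc.png

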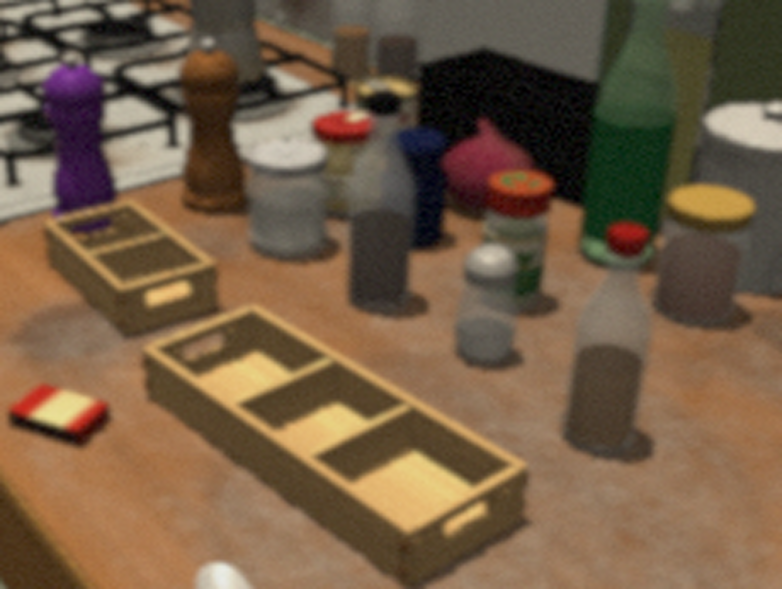

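```bash
cat > h.py <<'E'
import numpy as np
from cell import manip,camera
def ray(c,p):
    R=np.array(c["R"]);o=-R.T@np.array(c["t"])
    d=R.T@np.array([(p[0]-c["cx"])/c["fx"],(p[1]-c["cy"])/c["fy"],1]);return o,d/np.linalg.norm(d)
def plane(c,p,z):
    o,d=ray(c,p);return o+d*(z-o[2])/d[2]
def tri(c1,p1,c2,p2):
    A=np.zeros((3,3));b=np.zeros(3)
    for c,p in((c1,p1),(c2,p2)):
        o,d=ray(c,p);M=np.eye(3)-np.outer(d,d);A+=M;b+=M@o
    return np.linalg.solve(A,b)
def rigid(model,pts):
    m=model-model.mean(0);q=pts-pts.mean(0);U,_,V=np.linalg.svd(m.T@q);D=np.diag([1,np.linalg.det(V.T@U.T)])
    R=V.T@D@U.T;return R,pts.mean(0)-R@model.mean(0),np.linalg.norm(q-m@R.T,axis=1)
E
python3 - <<'E'
from h import *
T=camera("top");S=camera("scene")
tc=lambda p:((p[0]+.5)/3.6-.5+230,(p[1]+.5)/3.5-.5+125)
sc=lambda p:((p[0]+.5)/3.4-.5+230,(p[1]+.5)/3.1-.5+110)
for n,z,a,b in[("mill",133,(126,112),(209,78)),("millnut",160,(121,101),(208,43)),("must",86,(262,68),(343,124)),("sauce",173,(421,195),(383,102)),("salt",80,(545,262),(490,263)),("vin",152,(716,310),(628,238)),("blue",99,(367,87),(420,138)),("sugar",90,(266,172),(286,153)),("spice",106,(520,148),(521,184))]:
    print(n,z,plane(T,tc(a),z).round(),plane(S,sc(b),z).round(),tri(T,tc(a),S,sc(b)).round())
for n,L,W,cs in[("wide",242,90,[(373,383),(680,465),(655,578),(341,492)]),("small",137,76,[(135,274),(296,341),(261,426),(94,357)])]:
    P=np.array([plane(T,tc(p),44)[:2] for p in cs])
    # corners order: far side left(+y),right(-y), near side right,left
    M=np.array([[W/2,L/2],[W/2,-L/2],[-W/2,-L/2],[-W/2,L/2]])
    R,t,e=rigid(M,P);print(n,P.round().tolist(),t.round(1),"yaw",np.arctan2(R[1,0],R[0,0]).round(3),e.round(1))
    for y in((76,0,-76) if L>200 else(32.5,-32.5)):print((R@[0,y]+t).round(1))
for n,p,z in[("wideS",[(253,308),(525,466),(405,530),(146,350)],44),("smallS",[(127,203),(215,262),(122,290),(46,226)],44)]:
    print(n,[plane(S,sc(q),z)[:2].round().tolist() for q in p])
E
```

```text
mill 133 [602. 180. 133.] [594. 166. 133.] [603. 182. 126.]
millnut 160 [600. 180. 160.] [602. 179. 160.] [601. 179. 160.]
must 86 [687. 109.  86.] [688. 109.  86.] [687. 109.  86.]
sauce 173 [606. -45. 173.] [607. -45. 173.] [606. -45. 173.]
salt 80 [ 617. -147.   80.] [ 618. -148.   80.] [ 618. -148.   80.]
vin 152 [ 606. -265.  152.] [ 610. -263.  152.] [ 606. -265.  155.]
blue 99 [696.  26.  99.] [699.  23.  99.] [698.  25.  98.]
sugar 90 [606.  74.  90.] [607.  74.  90.] [606.  74.  90.]
spice 106 [688. -99. 106.] [ 688. -101.  106.] [689. -99. 105.]
wide [[488.0, -59.0], [511.0, -297.0], [422.0, -306.0], [400.0, -66.0]] [ 455.1 -182. ] yaw 0.095 [1.8 1.4 1.  1. ]
[ 448.  -106.3]
[ 455.1 -182. ]
[ 462.3 -257.6]
small [[504.0, 144.0], [498.0, 8.0], [426.0, 8.0], [431.0, 148.0]] [464.4  77.1] yaw -0.035 [1.2 2.3 2.3 1.8]
[465.6 109.6]
[463.3  44.6]
wideS [[489.0, -61.0], [512.0, -296.0], [425.0, -302.0], [404.0, -69.0]]
smallS [[502.0, 145.0], [504.0, 14.0], [429.0, 13.0], [431.0, 141.0]]
```

Run:
```python
from h import *
T=camera("top");S=camera("scene")
def m(n,a,b): print(n,tri(T,a,S,b).round())
m("purple2 nut",(236,187),(252,130));m("purple1 nut",(200.5,210),(210.5,129))
m("moka top",(206,72),(293,96));m("green bottle top",(395,105),(423,103));m("yellow bottle top",(393,66),(433,83))
m("canister lid",(418,112),(457,146));m("yellow-lid jar",(413,152),(438,177))
for n,p,z in[("onion",(337,128),30),("white base",(508,262),0),("trayL",(296,108),0),("trayR",(366,118),0)]:
    print(n,plane(S if n=="white base" else T,p,z).round())
m("white top",(500,184),(519,187));m("crock knife tip",(563,168),(606,100))
print(plane(T,(560,20),400).round(),plane(T,(600,240),100).round())
```

```text
purple2 nut [497. 210. 153.]
purple1 nut [407. 268. 158.]
moka top [753. 411. 168.]
green bottle top [807. -93. 243.]
yellow bottle top [884. -55. 274.]
canister lid [ 869. -161.  141.]
yellow-lid jar [ 776. -188.   93.]
onion [790.  42.  30.]
white base [ 751. -405.    0.]
trayL [820. 187.   0.]
trayR [866. -25.   0.]
white top [ 729. -400.  176.]
crock knife tip [ 746. -466.  337.]
[1031. -354.  400.] [ 713. -713.  100.]
```

Call:
move_arm(dp=[[40,-30,20],[50,-40,20],[50,-45,0],[50,-45,0],[50,-45,0],[50,-45,0],[50,-40,0],[35,-30,0],[30,-25,0],[0,0,0]], rotation=[[0,0,0],[0,0,0],[0,0,0],[0,0,0],[0,0,0],[0,0,0],[0,0,0],[0,0,0],[0,0,0],[0,0,0]], hand=[1,1,1,1,1,1,1,1,1,1])

```text
clock: 1.55
eef_pos: [543.0, 197.2, 243.4]
eef_rot: [-3.141, -0.001, 2.852]
wrist_force: [-0.4, 0.8, -0.1]
finger_gap: 93.8
finger_force: 0.0
```

Call:
move_arm(dp=[[30,-9,0],[28,-9,0],[0,0,0],[0,0,-40],[0,0,-40],[0,0,-30],[0,0,-15],[0,0,0]], rotation=[[0,0,0],[0,0,0],[0,0,0],[0,0,0],[0,0,0],[0,0,0],[0,0,0],[0,0,0]], hand=[1,1,1,1,1,1,1,1])

```text
clock: 2.55
eef_pos: [599.2, 181.4, 119.0]
eef_rot: [-3.141, -0.001, 2.855]
wrist_force: [0.6, -0.2, 0.2]
finger_gap: 93.7
finger_force: 0.0
```

Call:
move_arm(dp=[[2,-2,-5],[0,0,0],[0,0,0],[0,0,0],[0,0,0],[0,0,0]], rotation=[[0,0,0],[0,0,0],[0,0,0],[0,0,0],[0,0,0],[0,0,0]], hand=[1,0.6,0.5,0.4,0.4,0.4], newtons=25)

```text
clock: 3.3
eef_pos: [601.8, 179.0, 114.2]
eef_rot: [3.141, 0.0, 2.855]
wrist_force: [0.2, 0.9, 0.9]
finger_gap: 48.1
finger_force: 25.1
```

Call:
move_arm(dp=[[0,0,15],[0,0,30],[0,0,40],[0,0,35],[-20,-30,0],[-26,-50,0],[-27,-50,0],[-27,-50,0],[-27,-50,0],[-20,-35,0]], rotation=[[0,0,0],[0,0,0],[0,0,0],[0,0,0],[0,0,-0.15],[0,0,-0.17],[0,0,-0.17],[0,0,-0.17],[0,0,-0.17],[0,0,-0.17]], hand=[0.4,0.4,0.4,0.4,0.4,0.4,0.4,0.4,0.4,0.4])

```text
clock: 4.55
eef_pos: [453.6, -87.7, 235.2]
eef_rot: [3.141, 0.001, 1.848]
wrist_force: [0.6, -1.1, -1.0]
finger_gap: 47.9
finger_force: 25.0
```

Call:
move_arm(dp=[[-3,-10,0],[-3,-8,0],[0,0,-30],[0,0,-35],[0,0,-20],[0,0,-10],[0,0,0]], rotation=[[0,0,-0.1],[0,0,-0.08],[0,0,0],[0,0,0],[0,0,0],[0,0,0],[0,0,0]], hand=[0.4,0.4,0.4,0.4,0.4,0.4,0.4])

```text
clock: 5.42
eef_pos: [448.9, -104.0, 139.5]
eef_rot: [3.142, 0.0, 1.675]
wrist_force: [-0.1, 0.4, -0.5]
finger_gap: 47.7
finger_force: 25.0
```

Run:
```python
from h import *;import cv2
t=camera("top")["image"][:,:,::-1];s=camera("scene")["image"][:,:,::-1]
a=cv2.resize(t[200:300,310:440],None,fx=3,fy=4);b=cv2.resize(s[100:300,250:400],(400,400))
cv2.imwrite("pics/p1.png",np.hstack([a,b]))
```

```text
(no output)
```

View pics/p1.png

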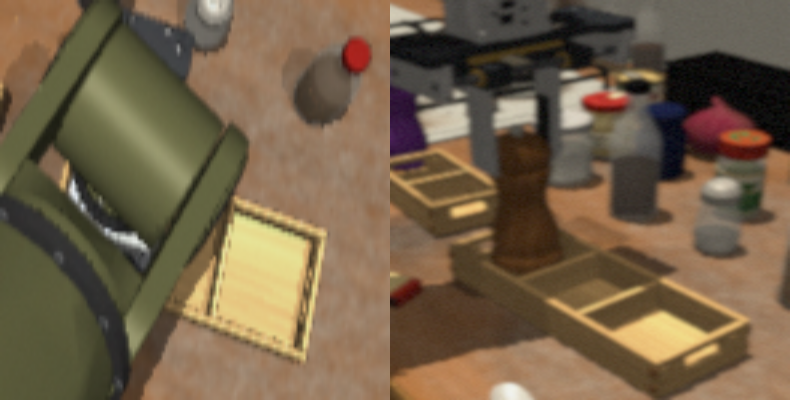

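The scene crop shows the mill upright with its foot inside the far-left end compartment. I'll lower it the rest of the way.

Call:
move_arm(dp=[[0,-2,-6],[0,0,-5],[0,0,-3],[0,0,-2],[0,0,-1],[0,0,0]], rotation=[[0,0,0],[0,0,0],[0,0,0],[0,0,0],[0,0,0],[0,0,0]], hand=[0.4,0.4,0.4,0.4,0.4,0.4])

```text
clock: 6.28
eef_pos: [448.9, -106.0, 122.2]
eef_rot: [3.141, 0.0, 1.675]
wrist_force: [0.2, -0.2, -1.8]
finger_gap: 47.5
finger_force: 25.0
```

Call:
move_arm(dp=[[0,0,-1],[0,0,-0.5],[0,0,0],[0,0,0]], rotation=[[0,0,0],[0,0,0],[0,0,0],[0,0,0]], hand=[0.4,0.4,0.4,0.4])

```text
clock: 6.78
eef_pos: [449.5, -106.3, 121.8]
eef_rot: [3.14, 0.001, 1.675]
wrist_force: [-0.7, 0.3, 10.5]
finger_gap: 47.5
finger_force: 25.0
```

Contact (10 N). Back off slightly, then release.

Call:
move_arm(dp=[[0,0,0.7],[0,0,0],[0,0,0],[0,0,0],[0,0,10],[0,0,25],[0,0,40],[0,0,40],[0,0,10],[0,0,0]], rotation=[[0,0,0],[0,0,0],[0,0,0],[0,0,0],[0,0,0],[0,0,0],[0,0,0],[0,0,0],[0,0,0],[0,0,0]], hand=[0.4,0.6,0.75,0.85,0.9,0.9,0.9,0.9,0.9,0.9])

```text
clock: 8.02
eef_pos: [448.8, -106.0, 246.3]
eef_rot: [3.141, 0.0, 1.675]
wrist_force: [0.6, 0.2, -0.3]
finger_gap: 84.2
finger_force: 0.0
```

Call:
move_arm(dp=[[35,32,0],[40,36,0],[40,36,0],[40,36,0],[40,36,0],[30,28,0],[13,11,0],[0,0,0]], rotation=[[0,0,-0.1],[0,0,-0.12],[0,0,-0.12],[0,0,-0.12],[0,0,-0.11],[0,0,-0.05],[0,0,0],[0,0,0]], hand=[0.85,0.85,0.85,0.85,0.85,0.85,0.85,0.85])

```text
clock: 9.02
eef_pos: [686.7, 109.6, 243.6]
eef_rot: [-3.139, 0.002, 1.056]
wrist_force: [0.6, 0.2, -0.2]
finger_gap: 80.0
finger_force: 0.0
```

Run:
```python
from h import *;import cv2
T=camera("top");S=camera("scene")
t=T["image"][:,:,::-1];s=S["image"][:,:,::-1]
a=cv2.resize(t[120:300,230:430],(400,400));b=cv2.resize(s[90:290,230:430],(400,400))
cv2.imwrite("pics/p2.png",np.hstack([a,b]));print(manip.read_state()["eef_pos"],manip.read_state()["eef_rot"])
```

```text
[686.2773046  108.49547148 245.11469019] [-3.14020062e+00  1.12478174e-03  1.05467468e+00]
```

View pics/p2.png

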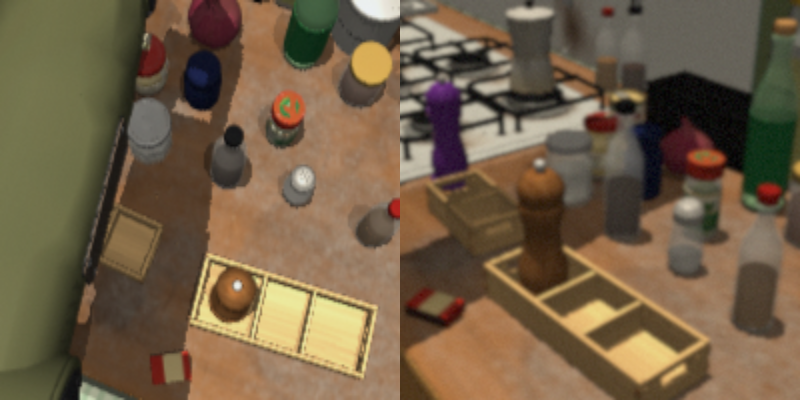

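Call:
move_arm(dp=[[0,1,-40],[0,0,-50],[0,0,-50],[0,0,-40],[0,0,-20],[0,0,-4],[0,0,0]], rotation=[[0,0,0],[0,0,0],[0,0,0],[0,0,0],[0,0,0],[0,0,0],[0,0,0]], hand=[0.85,0.85,0.85,0.85,0.85,0.85,0.85])

```text
clock: 10.0
eef_pos: [687.4, 109.9, 43.9]
eef_rot: [3.14, -0.001, 1.055]
wrist_force: [0.1, 1.1, 0.5]
finger_gap: 79.9
finger_force: 0.0
```

Call:
move_arm(dp=[[0,0,-3],[0,0,0],[0,0,0],[0,0,0],[0,0,0],[0,0,15],[0,0,30]], rotation=[[0,0,0],[0,0,0],[0,0,0],[0,0,0],[0,0,0],[0,0,0],[0,0,0]], hand=[0.75,0.65,0.58,0.58,0.58,0.58,0.58], newtons=25)

```text
clock: 10.88
eef_pos: [685.6, 110.1, 83.5]
eef_rot: [-3.138, 0.002, 1.055]
wrist_force: [-0.7, -0.8, -3.1]
finger_gap: 58.0
finger_force: 25.0
```

Call:
move_arm(dp=[[0,0,40],[0,0,45],[0,0,45],[0,0,40],[-20,-33,0],[-27,-45,0],[-30,-48,0],[-30,-48,0],[-30,-48,0],[-30,-48,0]], rotation=[[0,0,0],[0,0,0],[0,0,0],[0,0,0],[0,0,0.05],[0,0,0.1],[0,0,0.12],[0,0,0.12],[0,0,0.12],[0,0,0.1]], hand=[0.58,0.58,0.58,0.58,0.58,0.58,0.58,0.58,0.58,0.58])

```text
clock: 12.12
eef_pos: [518.2, -161.0, 254.6]
eef_rot: [-3.141, -0.001, 1.669]
wrist_force: [0.4, -0.3, -2.4]
finger_gap: 57.9
finger_force: 25.0
```

Call:
move_arm(dp=[[-25,-43,0],[-22,-38,0],[-8,-13,0],[0,-2,-40],[0,0,-50],[0,0,-45],[0,0,-35],[0,0,-15],[0,0,0]], rotation=[[0,0,0],[0,0,0],[0,0,0],[0,0,0],[0,0,0],[0,0,0],[0,0,0],[0,0,0],[0,0,0]], hand=[0.58,0.58,0.58,0.58,0.58,0.58,0.58,0.58,0.58])

```text
clock: 13.25
eef_pos: [464.9, -255.6, 69.3]
eef_rot: [-3.141, -0.001, 1.665]
wrist_force: [-0.2, 0.4, -2.1]
finger_gap: 58.0
finger_force: 25.0
```

Call:
move_arm(dp=[[-2,-1.5,-7],[0,0,-6],[0,0,-4],[0,0,-2],[0,0,-1],[0,0,-0.5],[0,0,0]], rotation=[[0,0,0],[0,0,0],[0,0,0],[0,0,0],[0,0,0],[0,0,0],[0,0,0]], hand=[0.58,0.58,0.58,0.58,0.58,0.58,0.58])

```text
clock: 14.12
eef_pos: [462.8, -257.5, 48.9]
eef_rot: [3.141, 0.0, 1.665]
wrist_force: [0.5, 0.6, -2.6]
finger_gap: 58.0
finger_force: 25.0
```

Call:
move_arm(dp=[[0,0,-0.5],[0,0,-0.5],[0,0,0]], rotation=[[0,0,0],[0,0,0],[0,0,0]], hand=[0.58,0.58,0.58])

```text
clock: 14.5
eef_pos: [462.8, -257.6, 47.9]
eef_rot: [3.141, 0.0, 1.665]
wrist_force: [-0.5, 0.2, -1.8]
finger_gap: 57.9
finger_force: 25.0
```

Call:
move_arm(dp=[[0,0,-0.7],[0,0,-0.7],[0,0,0]], rotation=[[0,0,0],[0,0,0],[0,0,0]], hand=[0.58,0.58,0.58])

```text
clock: 14.88
eef_pos: [462.9, -257.7, 47.7]
eef_rot: [3.141, 0.001, 1.665]
wrist_force: [-6.9, 2.5, 16.6]
finger_gap: 58.2
finger_force: 25.0
```

Call:
move_arm(dp=[[0,0,0.8],[0,0,0],[0,0,0],[0,0,0],[0,0,10],[0,0,30],[0,0,50],[0,0,50],[0,0,50],[0,0,25]], rotation=[[0,0,0],[0,0,0],[0,0,0],[0,0,0],[0,0,0],[0,0,0],[0,0,0],[0,0,0],[0,0,0],[0,0,0]], hand=[0.58,0.7,0.8,0.8,0.8,0.8,0.8,0.8,0.8,0.8])

```text
clock: 16.12
eef_pos: [463.1, -257.7, 265.8]
eef_rot: [3.138, 0.003, 1.665]
wrist_force: [0.0, -0.3, -0.7]
finger_gap: 75.5
finger_force: 0.0
```

Call:
move_arm(dp=[[23,35,0],[30,44,0],[30,45,0],[30,45,0],[22,32,0],[8,12,0],[0,0,-25],[0,0,-30],[0,0,-15],[0,0,0]], rotation=[[0,0,0],[0,0,0],[0,0,0],[0,0,0],[0,0,0],[0,0,0],[0,0,0],[0,0,0],[0,0,0],[0,0,0]], hand=[0.7,0.7,0.7,0.7,0.7,0.7,0.7,0.7,0.7,0.7])

```text
clock: 17.38
eef_pos: [605.5, -45.0, 192.0]
eef_rot: [-3.141, -0.0, 1.664]
wrist_force: [0.3, 0.1, 0.9]
finger_gap: 65.9
finger_force: 0.0
```

Run:
```python
from h import *;import cv2
T=camera("top");S=camera("scene")
t=T["image"][:,:,::-1];s=S["image"][:,:,::-1]
a=cv2.resize(t[140:300,260:440],(400,400));b=cv2.resize(s[90:290,260:430],(400,400))
cv2.imwrite("pics/p3.png",np.hstack([a,b]));print(manip.read_state()["eef_pos"])
```

```text
[606.11872726 -44.85667409 193.47018085]
```

View pics/p3.png

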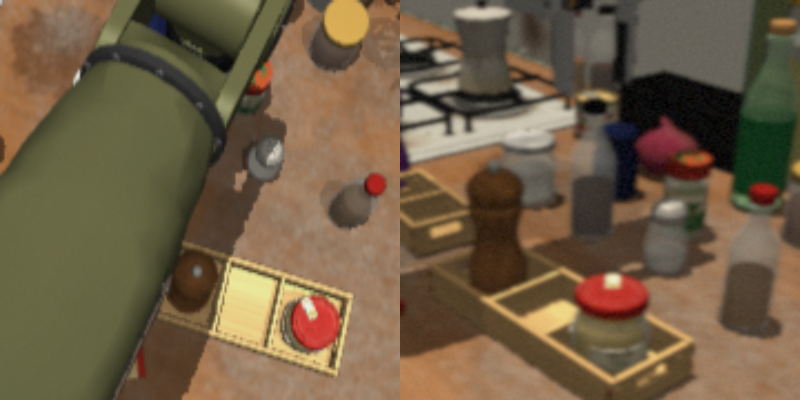

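The mill and mustard both stand upright in the end compartments, and the open gripper is above the black cap. Next I descend onto the cap.

Call:
move_arm(dp=[[0,0,-20],[0,0,-15],[0,0,-6],[0,0,0],[0,0,0],[0,0,0],[0,0,0],[0,0,0]], rotation=[[0,0,0],[0,0,0],[0,0,0],[0,0,0],[0,0,0],[0,0,0],[0,0,0],[0,0,0]], hand=[0.6,0.6,0.6,0.45,0.3,0.2,0.2,0.2], newtons=25)

```text
clock: 18.48
eef_pos: [606.0, -44.5, 151.6]
eef_rot: [3.141, 0.0, 1.665]
wrist_force: [0.8, -0.4, 2.7]
finger_gap: 25.2
finger_force: 24.8
```

Call:
move_arm(dp=[[0,0,10],[0,0,25],[0,0,25],[-8,-15,15],[-15,-27,0],[-17,-30,0],[-17,-30,0],[-12,-21,0],[-8,-14,0],[0,0,0]], rotation=[[0,0,0],[0,0,0],[0,0,0],[0,0,0],[0,0,0],[0,0,0],[0,0,0],[0,0,0],[0,0,0],[0,0,0]], hand=[0.2,0.2,0.2,0.2,0.2,0.2,0.2,0.2,0.2,0.2], newtons=35)

```text
clock: 19.73
eef_pos: [528.2, -182.4, 226.2]
eef_rot: [-3.141, -0.0, 1.663]
wrist_force: [0.3, -0.3, -2.9]
finger_gap: 25.4
finger_force: 34.2
```

Call:
move_arm(dp=[[-10,0,0],[-20,0,0],[-20,0,0],[-15,0,0],[-8,0,0],[-2,0,0],[0,0,0],[0,0,0]], rotation=[[0,0,0],[0,0,0],[0,0,0],[0,0,0],[0,0,0],[0,0,0],[0,0,0],[0,0,0]], hand=[0.2,0.2,0.2,0.2,0.2,0.2,0.2,0.2])

```text
clock: 20.72
eef_pos: [454.1, -181.5, 226.1]
eef_rot: [-3.141, -0.0, 1.665]
wrist_force: [-0.2, 0.3, -3.0]
finger_gap: 25.2
finger_force: 34.2
```

Run:
```python
from h import *;import cv2
S=camera("scene");s=S["image"][:,:,::-1]
cv2.imwrite("pics/p4.png",cv2.resize(s[90:290,250:430],(540,600)));print(manip.read_state()["eef_pos"])
```

```text
[ 454.0412033  -181.50010492  226.06588651]
```

View pics/p4.png

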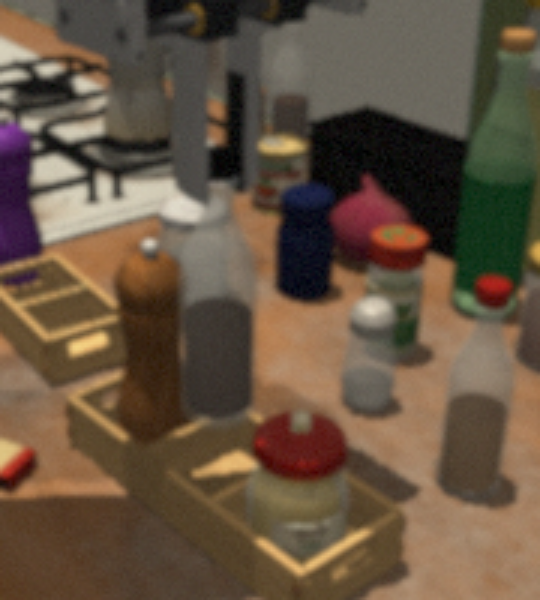

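The bottle hangs upright with its foot at about (218,412), clear of the mill and above the middle compartment. I'll lower it.

Call:
move_arm(dp=[[1,0,-15],[0,0,-20],[0,0,-15],[0,0,-8],[0,0,-5],[0,0,-2],[0,0,0]], rotation=[[0,0,0],[0,0,0],[0,0,0],[0,0,0],[0,0,0],[0,0,0],[0,0,0]], hand=[0.2,0.2,0.2,0.2,0.2,0.2,0.2])

```text
clock: 21.65
eef_pos: [454.9, -181.6, 161.4]
eef_rot: [3.141, 0.0, 1.665]
wrist_force: [0.2, 0.4, -2.5]
finger_gap: 25.2
finger_force: 34.2
```

Call:
move_arm(dp=[[0,0,-0.7],[0,0,-0.6],[0,0,-0.6],[0,0,0]], rotation=[[0,0,0],[0,0,0],[0,0,0],[0,0,0]], hand=[0.2,0.2,0.2,0.2])

```text
clock: 22.15
eef_pos: [454.9, -181.6, 159.5]
eef_rot: [3.141, 0.0, 1.665]
wrist_force: [-0.6, 0.1, -0.9]
finger_gap: 25.8
finger_force: 34.4
```

Call:
move_arm(dp=[[0,0,-0.4],[0,0,0]], rotation=[[0,0,0],[0,0,0]], hand=[0.2,0.2])

```text
clock: 22.4
eef_pos: [455.1, -181.7, 159.4]
eef_rot: [3.141, 0.001, 1.665]
wrist_force: [-0.2, -0.1, 6.1]
finger_gap: 25.4
finger_force: 34.9
```

Contact. Release and go up.

Call:
move_arm(dp=[[0,0,0.4],[0,0,0],[0,0,0],[0,0,0],[0,0,10],[0,0,30],[0,0,40],[0,0,20]], rotation=[[0,0,0],[0,0,0],[0,0,0],[0,0,0],[0,0,0],[0,0,0],[0,0,0],[0,0,0]], hand=[0.27,0.4,0.5,0.6,0.7,0.7,0.7,0.7])

```text
clock: 23.4
eef_pos: [455.1, -181.7, 262.1]
eef_rot: [3.139, 0.002, 1.665]
wrist_force: [-0.9, 0.5, 0.6]
finger_gap: 66.0
finger_force: 0.0
```

Call:
move_arm(dp=[[25,-14,0],[40,-22,0],[42,-23,0],[32,-17,0],[13,-7,0],[0,0,-30],[0,0,-40],[0,0,-30],[0,0,-20],[0,0,0]], rotation=[[0,0,0],[0,0,-0.05],[0,0,-0.05],[0,0,-0.025],[0,0,0],[0,0,0],[0,0,0],[0,0,0],[0,0,0],[0,0,0]], hand=[0.7,0.7,0.7,0.7,0.7,0.7,0.7,0.7,0.7,0.7])

```text
clock: 24.65
eef_pos: [606.3, -264.3, 138.4]
eef_rot: [-3.139, -0.001, 1.54]
wrist_force: [-0.1, -0.2, 0.0]
finger_gap: 65.8
finger_force: 0.0
```

Call:
move_arm(dp=[[0,-0.5,-4],[0,0,-1.5],[0,0,0],[0,0,0],[0,0,0],[0,0,0],[0,0,0]], rotation=[[0,0,0],[0,0,0],[0,0,0],[0,0,0],[0,0,0],[0,0,0],[0,0,0]], hand=[0.6,0.55,0.45,0.3,0.2,0.18,0.18], newtons=25)

```text
clock: 25.52
eef_pos: [606.8, -265.1, 133.9]
eef_rot: [3.141, 0.0, 1.54]
wrist_force: [1.0, -0.0, 0.5]
finger_gap: 22.7
finger_force: 24.5
```

Call:
move_arm(dp=[[0,0,10],[0,0,25],[0,0,35],[0,0,35],[-10,15,5],[-18,30,0],[-20,40,0],[-14,40,0],[-4,40,0],[0,40,0]], rotation=[[0,0,0],[0,0,0],[0,0,0],[0,0,0],[0,0,0],[0,0,0],[0,0,0],[0,0,0],[0,0,0],[0,0,0]], hand=[0.18,0.18,0.18,0.18,0.18,0.18,0.18,0.18,0.18,0.18], newtons=35)

```text
clock: 26.78
eef_pos: [540.4, -58.8, 244.6]
eef_rot: [3.141, 0.0, 1.54]
wrist_force: [0.1, 0.5, -0.7]
finger_gap: 22.5
finger_force: 34.2
```

Run:
```python
from h import *;import cv2
T=camera("top");S=camera("scene");s=S["image"][:,:,::-1];t=T["image"][:,:,::-1]
cv2.imwrite("pics/p5.png",np.hstack([cv2.resize(t[140:300,220:440],(400,400)),cv2.resize(s[70:290,210:430],(400,400))]));print(manip.read_state()["eef_pos"])
```

```text
[540.65915319 -57.11582745 244.64140486]
```

View pics/p5.png

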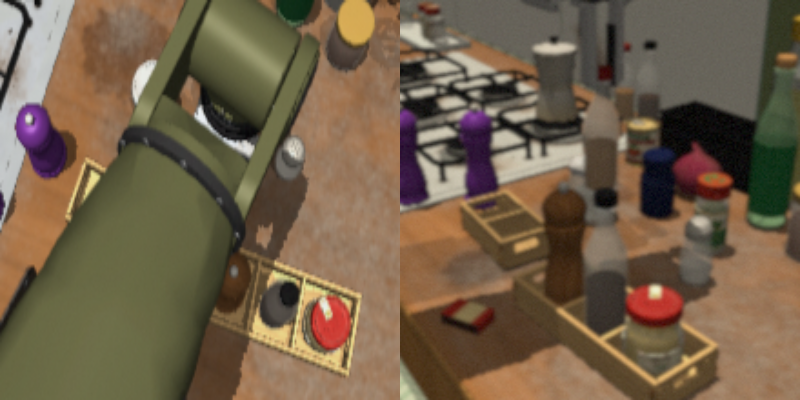

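The wide caddy is full with everything upright, and the vinegar hangs straight at about (600,145). On to the small caddy.

Call:
move_arm(dp=[[-5,35,0],[-10,40,0],[-18,40,0],[-20,30,0],[-15,15,0],[-7,7,0],[0,0,0],[0,0,0],[0,0,-20],[0,0,0]], rotation=[[0,0,0],[0,0,0],[0,0,0],[0,0,0],[0,0,0],[0,0,0],[0,0,0],[0,0,0],[0,0,0],[0,0,0]], hand=[0.18,0.18,0.18,0.18,0.18,0.18,0.18,0.18,0.18,0.18])

```text
clock: 28.12
eef_pos: [465.6, 106.4, 222.7]
eef_rot: [-3.139, 0.001, 1.539]
wrist_force: [0.4, -0.1, -0.7]
finger_gap: 22.3
finger_force: 34.2
```

Run:
```python
from h import *;import cv2
S=camera("scene");s=S["image"][:,:,::-1]
cv2.imwrite("pics/p6.png",cv2.resize(s[100:250,220:370],(600,600),interpolation=cv2.INTER_CUBIC));print(manip.read_state()["eef_pos"])
```

```text
[465.92891038 106.5095795  223.65486463]
```

View pics/p6.png

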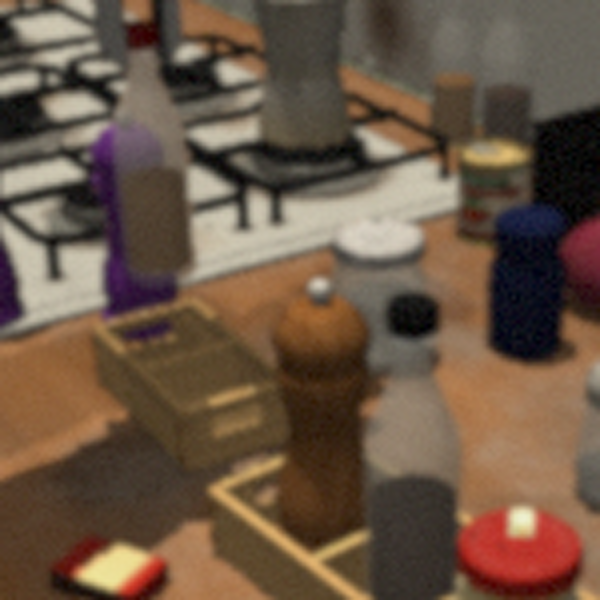

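The bottle hangs plumb, leaning in the picture like the purple mill does from perspective, with its foot at about (158,268) above the far compartment.

Call:
move_arm(dp=[[0,3.5,-20],[0,0,-25],[0,0,-20],[0,0,-8],[0,0,-4],[0,0,-1],[0,0,0]], rotation=[[0,0,0],[0,0,0],[0,0,0],[0,0,0],[0,0,0],[0,0,0],[0,0,0]], hand=[0.18,0.18,0.18,0.18,0.18,0.18,0.18])

```text
clock: 29.05
eef_pos: [466.1, 110.5, 146.3]
eef_rot: [3.141, -0.0, 1.54]
wrist_force: [0.7, 0.1, -2.2]
finger_gap: 22.7
finger_force: 34.2
```

Call:
move_arm(dp=[[-0.5,-0.5,-1.5],[0,0,-1],[0,0,-0.7],[0,0,-0.7],[0,0,0]], rotation=[[0,0,0],[0,0,0],[0,0,0],[0,0,0],[0,0,0]], hand=[0.18,0.18,0.18,0.18,0.18])

```text
clock: 29.68
eef_pos: [465.4, 110.0, 142.0]
eef_rot: [3.141, -0.0, 1.54]
wrist_force: [0.1, 0.8, -0.9]
finger_gap: 22.7
finger_force: 34.3
```

Call:
move_arm(dp=[[0,0,-0.5],[0,0,-0.4],[0,0,0]], rotation=[[0,0,0],[0,0,0],[0,0,0]], hand=[0.18,0.18,0.18])

```text
clock: 30.05
eef_pos: [465.8, 110.0, 141.8]
eef_rot: [3.14, -0.0, 1.54]
wrist_force: [-0.8, -1.0, 6.9]
finger_gap: 22.8
finger_force: 34.9
```

Call:
move_arm(dp=[[0,0,0.6],[0,0,0],[0,0,0],[0,0,0],[0,0,10],[0,0,30],[0,0,40],[0,0,20]], rotation=[[0,0,0],[0,0,0],[0,0,0],[0,0,0],[0,0,0],[0,0,0],[0,0,0],[0,0,0]], hand=[0.24,0.4,0.5,0.6,0.7,0.7,0.7,0.7])

```text
clock: 31.05
eef_pos: [465.7, 110.1, 244.3]
eef_rot: [3.139, -0.001, 1.54]
wrist_force: [-0.6, -0.1, -0.5]
finger_gap: 65.5
finger_force: 0.0
```

Call:
move_arm(dp=[[15,-25,0],[25,-42,0],[26,-43,0],[26,-44,0],[26,-44,0],[20,-35,0],[10,-19,0],[4,-6,0],[0,0,0],[0,0,0]], rotation=[[0,0,0],[0,0,0],[0,0,0],[0,0,0],[0,0,0],[0,0,0],[0,0,0],[0,0,0],[0,0,0],[0,0,0]], hand=[0.7,0.7,0.7,0.7,0.7,0.7,0.7,0.7,0.7,0.7])

```text
clock: 32.3
eef_pos: [617.1, -147.2, 242.0]
eef_rot: [3.141, 0.0, 1.541]
wrist_force: [0.1, 0.8, -0.8]
finger_gap: 66.2
finger_force: 0.0
```

Call:
move_arm(dp=[[0,0,-40],[0,0,-45],[0,0,-45],[0,0,-40],[0,0,-20],[0,0,-8],[0,0,0]], rotation=[[0,0,0],[0,0,0],[0,0,0],[0,0,0],[0,0,0],[0,0,0],[0,0,0]], hand=[0.7,0.7,0.7,0.7,0.7,0.7,0.7])

```text
clock: 33.17
eef_pos: [617.7, -148.0, 44.5]
eef_rot: [3.141, 0.0, 1.54]
wrist_force: [0.3, 0.6, 0.4]
finger_gap: 65.7
finger_force: 0.0
```

Call:
move_arm(dp=[[0,0,-2],[0,0,0],[0,0,0],[0,0,0],[0,0,0],[0,0,0],[0,0,0]], rotation=[[0,0,0],[0,0,0],[0,0,0],[0,0,0],[0,0,0],[0,0,0],[0,0,0]], hand=[0.65,0.55,0.45,0.38,0.38,0.38,0.38], newtons=20)

```text
clock: 34.05
eef_pos: [617.5, -148.1, 41.8]
eef_rot: [3.141, 0.0, 1.54]
wrist_force: [1.6, -0.7, 2.6]
finger_gap: 37.7
finger_force: 20.0
```

Call:
move_arm(dp=[[0,0,10],[0,0,30],[0,0,40],[-15,19,20],[-25,31,0],[-28,35,0],[-28,35,0],[-28,35,0],[-20,25,0],[-8,10,0]], rotation=[[0,0,0],[0,0,0],[0,0,0],[0,0,0],[0,0,0],[0,0,0],[0,0,0],[0,0,0],[0,0,0],[0,0,0]], hand=[0.38,0.38,0.38,0.38,0.38,0.38,0.38,0.38,0.38,0.38], newtons=30)

```text
clock: 35.3
eef_pos: [464.5, 42.9, 142.1]
eef_rot: [3.141, 0.0, 1.541]
wrist_force: [0.6, -0.4, -0.7]
finger_gap: 37.3
finger_force: 29.6
```

Call:
move_arm(dp=[[-2,3,0],[0,0,0]], rotation=[[0,0,0],[0,0,0]], hand=[0.38,0.38])

```text
clock: 35.55
eef_pos: [463.7, 44.5, 141.6]
eef_rot: [3.142, 0.0, 1.539]
wrist_force: [-0.3, -0.6, -2.0]
finger_gap: 37.3
finger_force: 29.6
```

Run:
```python
from h import *;import cv2
S=camera("scene");s=S["image"][:,:,::-1]
cv2.imwrite("pics/p7.png",cv2.resize(s[90:260,210:380],(600,600),interpolation=cv2.INTER_CUBIC));print(manip.read_state()["eef_pos"])
```

```text
[463.77757723  44.42268236 141.57872531]
```

View pics/p7.png

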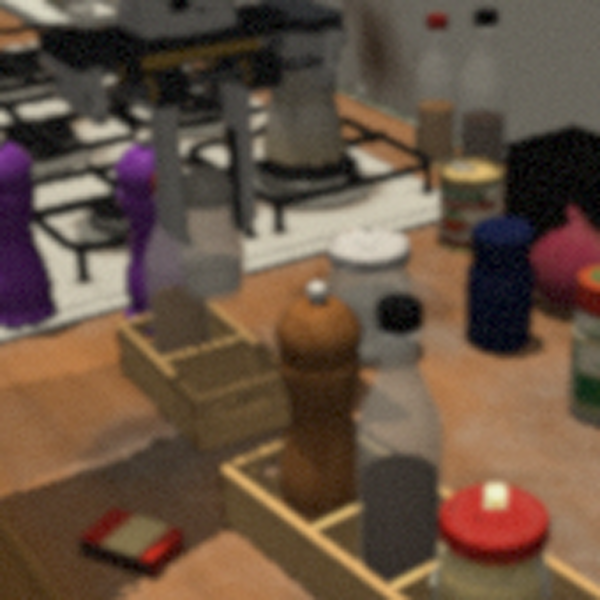

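The vinegar stands in the far compartment at about (178,300), and the salt is held at about (212,240). I'll lower it into the near compartment.

Call:
move_arm(dp=[[0,0,-20],[0,0,-30],[0,0,-20],[0,0,-10],[0,0,-6],[0,0,-3],[0,0,0]], rotation=[[0,0,0],[0,0,0],[0,0,0],[0,0,0],[0,0,0],[0,0,0],[0,0,0]], hand=[0.38,0.38,0.38,0.38,0.38,0.38,0.38])

```text
clock: 36.48
eef_pos: [463.5, 44.9, 52.9]
eef_rot: [3.141, -0.0, 1.54]
wrist_force: [0.2, 0.0, -0.8]
finger_gap: 37.3
finger_force: 29.6
```

Call:
move_arm(dp=[[0,0,-1.2],[0,0,-0.7],[0,0,-0.5],[0,0,0]], rotation=[[0,0,0],[0,0,0],[0,0,0],[0,0,0]], hand=[0.38,0.38,0.38,0.38])

```text
clock: 36.98
eef_pos: [463.3, 45.0, 50.2]
eef_rot: [-3.142, 0.0, 1.54]
wrist_force: [0.3, -0.3, -1.6]
finger_gap: 37.0
finger_force: 29.6
```

Call:
move_arm(dp=[[0,0,-0.5],[0,0,-0.4],[0,0,-0.3],[0,0,0]], rotation=[[0,0,0],[0,0,0],[0,0,0],[0,0,0]], hand=[0.38,0.38,0.38,0.38])

```text
clock: 37.48
eef_pos: [463.5, 44.8, 49.7]
eef_rot: [3.141, 0.0, 1.54]
wrist_force: [-4.4, -2.1, 10.9]
finger_gap: 37.2
finger_force: 30.5
```

Contact. Release and withdraw; then retreat the arm to view everything.

Call:
move_arm(dp=[[0,0,0.8],[0,0,0],[0,0,0],[0,0,0],[0,0,10],[0,0,30],[0,0,50],[0,0,50],[0,0,50],[0,0,0]], rotation=[[0,0,0],[0,0,0],[0,0,0],[0,0,0],[0,0,0],[0,0,0],[0,0,0],[0,0,0],[0,0,0],[0,0,0]], hand=[0.4,0.5,0.6,0.65,0.65,0.65,0.65,0.65,0.65,0.65])

```text
clock: 38.72
eef_pos: [464.4, 45.0, 243.8]
eef_rot: [3.135, -0.0, 1.54]
wrist_force: [0.5, 0.9, 0.2]
finger_gap: 61.3
finger_force: 0.0
```

Call:
move_arm(dp=[[-10,25,20],[-20,45,10],[-25,50,0],[-30,50,0],[-30,50,0],[-30,50,0],[-30,50,0],[-20,30,0],[-10,15,0],[0,0,0]], rotation=[[0,0,0],[0,0,0],[0,0,0],[0,0,0],[0,0,0],[0,0,0],[0,0,0],[0,0,0],[0,0,0],[0,0,0]], hand=[0.65,0.65,0.65,0.65,0.65,0.65,0.65,0.65,0.65,0.65])

```text
clock: 39.98
eef_pos: [258.1, 409.9, 269.3]
eef_rot: [-3.141, 0.001, 1.541]
wrist_force: [0.6, 0.1, 0.5]
finger_gap: 61.0
finger_force: 0.0
```

Run:
```python
from h import *;import cv2
T=camera("top");S=camera("scene");s=S["image"][:,:,::-1];t=T["image"][:,:,::-1]
cv2.imwrite("pics/p8.png",np.hstack([cv2.resize(t[125:295,220:440],(400,400)),cv2.resize(s[90:290,230:430],(400,400))]));st=manip.read_state();print(st["eef_pos"],st["wrist_force"])
```

```text
[258.92586178 409.17302209 269.62291531] [-0.21050602 -0.38277763  0.49659893]
```

View pics/p8.png

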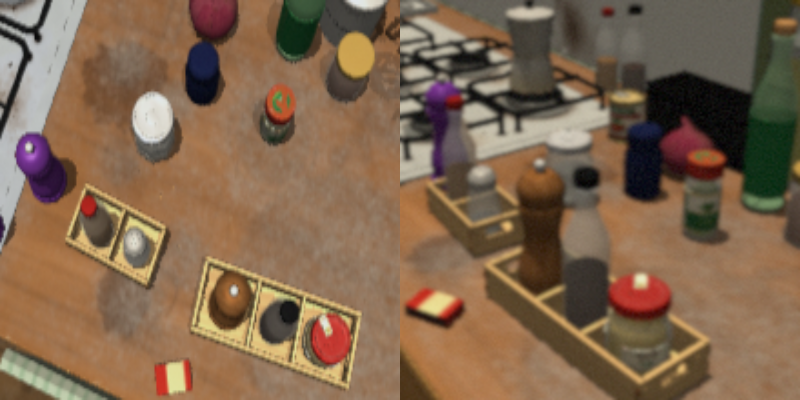

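All five items stand upright in their compartments: vinegar and salt at about (97,222) and (135,245), mill, sauce and mustard at (233,297), (280,320) and (328,338). The other jars are where they were, and the arm is clear.

```bash
python3 -c "from cell import manip;print(manip.sign_off())"
```

```text
the job is handed in; nothing more can be done
None
```

Both caddies are made up and the job is handed in after about 40 s of robot time: the mill, sauce and mustard are in the big caddy and the vinegar and salt in the small one, all upright, with the caddies and other jars where they were in the final pictures.

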